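# Set a bar in the sawing jig against its pinned length stop

## Robot

A 6-joint arm with a two-finger parallel gripper is mounted at the origin on a cart in front of the work surface, level with it; the furniture and walls round the work are solid. World frame = base frame: x ahead of the robot, y to its left, z up, the work surface at z = 0. Lengths are in m, angles in rad, forces in N, time in s.
With the tool pointing down it reaches from about 0.25 to 0.725 m from the base axis. Payload 4 kg.
Tool frame: the origin (TCP) lies on the centre line of the jaws, within the pads' length; the fingertips stand ahead of it and the grasp point (between the pads) lies 3 mm ahead of it (bot.tcp_to_tips is the z of the fingertips in the tool frame, in m); z points along the fingers, y is the line along which they close (so a half turn about z gives the same grasp; the last joint's range is limited). The gripper opens to 85 mm and grips with 20 to 120 N. Pads are 22 mm wide; open, the fingers measure 114 mm over their backs; the gripper's body (76 mm by 85 mm) begins 54 mm behind the grasp point. The pads swing forward as they close: fully open they stand 13 mm farther back than shut.
Start: joints at [-1.121, 0.241, 0.005, 1.335, 0, 1.571], TCP at [0.217, -0.45, 0.253] pointing down, gripper open.
Joint ranges: [-2.72, 2.72], [-1.05, 1.87], [-1.09, 1.28], [-1.99, 2.15], [-1.42, 1.44], [-3.14, 3.14]. Speed limits (rad/s): [2.79, 2.79, 3.14, 3.14, 3.14, 3.14].

## Interface

Orientations are given as a unit quaternion [x, y, z, w].
In Python, from workcell import telemetry, camera, camera_params, ticket, boxes_of, cut_out, spot_point, bot gives the robot as it stands.
- The arm moves only by the shell command python3 -m creep 'ROWS'. ROWS is text: rows parted by semicolons, each of 5 numbers parted by spaces: the opening, from 0 (shut) to 1 (fully open), then the shift along the tool's x, y, z in units of 150 mm (1.0 is 150 mm), then the turn about the tool's z in units of 180 degrees (1.0 is 180 degrees). In form: claw x y z turn; .... A call has 1 to 12 rows; each row is the pose to reach, as a shift and turn from the pose commanded when the call began, along the tool's axes at that moment, turning the shorter way round; what a row does not reach only later rows make up. A row lasts 1/8 s, in which the tool goes at most 62.5 mm and 10.7 degrees, less where a joint would pass 70% of its speed; a pose out of reach is approached as far as the arm can. A call with a number of a shift or a turn outside -1 to 1 is refused whole. A call with a gripper value outside its range is refused whole. The fingers move at their own pace and stop on an object; the grip force is fixed at half the most. Time passes only in rows, so rows that repeat a pose let the fingers close. It gives the time, the measured TCP pose, the force, the opening and the grip force at its end, in the units of the state.
- telemetry.get_obs(): the state, without advancing time (a new reading comes with each control period).
- camera(name): name is "scene" or "side" or "wrist"; returns the picture (420x560x3 uint8, red, green, blue); there is no depth.
- camera_params(name): a dict with "camera_matrix" (3x3 intrinsics, pixels), "k1" (the pictures are not rectified: a ray, as slopes to the right and down, at radius r is drawn at 1 + k1 r^2 times it, then the intrinsics apply), "eye" and "attitude" of the camera in the world. Camera axes: x right, y down, z forward; pixel columns grow to the right and rows downward; lengths in m; the calibration is good to about 2 mm. A picture is of the moment at which its call begins: read the wrist's pose just before it. camera_params takes no time and is no camera call; for the wrist camera it gives the pose at the moment of the call.
- ticket.job_done(): hands the job in; it is judged then, once.
Trained networks look in the newest picture that a camera, given by its name, has taken for a name from the list of things; names that differ only in an ending like _2 or _b are one class to them, and where a whole thing is asked for, a point or a joint stands for the part that bears it (a point fixed in the world has none). Each returns a list of dicts, best first, with "conf" (0 to 1); they miss things now and then, are a little off and sometimes report something else, mostly with a low value. They report only what shows in the picture. A call takes as long as a camera call.
- boxes_of(thing, camera): "at" ([x, y, z] in m, in world coordinates, good to about 4 mm: the middle of the surface that is visible of it).
- cut_out(thing, camera): "pixels" (420x560 bool, what is visible of it).
- spot_point(thing, camera): "at" ([x, y, z] in m, in world coordinates, good to about 4 mm: a listed point, or the origin of a listed thing).
The state is a dict: "clock": time; "joint_pos": joint angles; "joint_vel": joint speeds; "tau": joint torques, N m; "eef_pos": TCP position; "tool_rot": TCP orientation; "ft_force": force on the tool from outside, world axes, zero at the start; "ft_torque": the same for the moment, N m; "grip_width": finger opening in m; "grasp_force": force on a finger pad.
Only numpy, scipy, OpenCV 4.12 (cv2) and the standard library are available. Lean on these libraries where they do the work, as an engineer would, in place of code of your own. Each camera call takes 0.05 s, during which the arm holds its last target. There are 200 camera calls.

## Task

Get the round bar ready for sawing in the jig. First slide the rest to the middle of the jig's three index holes and lock it there with the index pin, taken from its park and pushed fully home; then slide the bar along the vee, across the saw gap and onto the rest, until it meets the rest's end stop, and swing the hold-down arm over so that its rubber pad bears on the bar. Do not let the bar fall, and leave the hacksaw, caliper, jar and bottle where they are.

Things in the scene. Friction and masses are not known exactly. Their poses are not given: they have to be found in the camera images.
- jig: Grey painted metal base plate 165 x 335 x 20 mm, fixed on the desk, with all that stands on it. Origin at desk height under the bar line, below the outlet end of the infeed vee; +y is the way the bar is fed (to the robot's left), +x away from the robot, z up. The plate reaches from x = -85 to 80, y = -160 to 175 mm. Four thin saw-guide dowels stand at x = +-33, y = 5 and 13.5, up to z = 86 mm.
- infeed_edge (a point): On the jig: outlet end of the infeed vee block (jig x = y = 0), at the height of the axis of a bar lying in it, z = 72.7 mm. The block is 48 mm wide and reaches 150 mm back from here along jig -y; its 90 degree vee has its bottom at z = 55 and the top of its walls at z = 69 mm. Axes as the jig's.
- pin_park (a point): On the jig: mouth of the pin's park, a hole in a square dark boss, 30 mm wide, top at z = 38.5 mm; jig x = -55, y = -105 mm.
- middle_hole (a point): Mouth of the middle one of the three index holes in the base plate (z = 20 mm): 12.5 mm in diameter, 20 mm deep; jig x = -55, y = 80 mm. The other two are 25 mm to either side of it along jig y. It is under the rest's flange when the rest is there.
- rest (a joint): Sliding rest: the value is the clear gap in m between infeed vee and rest (0 to 0.108; grows to jig +y). At 0.050 its flange hole is over the middle index hole. About 3 N slide it; it stays where left. It has a vee 50 mm long and 48 mm wide in line with the infeed (0.8 mm lower), then an upright end stop plate 12 mm thick (along y), 48 mm wide, up to z = 94 mm.
- stop_face (a point): On the rest: the face of the end stop that looks to jig -y, towards the infeed, at z = 72.7 mm on the bar line. The stop's back face is 12 mm further along jig +y. Its axes are those of the jig.
- rest_hole (a point): On the rest: mouth of the pin hole in its flange: 12.5 mm in diameter, with a 2 mm chamfer, flange 18 mm thick, top at z = 38.6 mm. It lies 55 mm from the bar line on the robot's side, and 20 mm short of the stop face along jig y.
- index_pin: Loose steel index pin: shank 10 mm in diameter, 36 mm long, its last 7 mm tapering to 5 mm; knurled round head 24 mm in diameter and 30 mm high, necked to 17 mm in its lowest 4 mm. Origin at the centre of the head's underside, z up along the axis. It starts upright in its park, the head's underside at z = 38.5 mm; fully home in the rest the underside is on the flange.
- bar: Loose plain aluminium round bar, 25 mm in diameter, 180 mm long, about 0.24 kg. Origin at its middle, on its axis; its y is along the axis and starts as the jig's y. It starts lying in the infeed vee (axis z = 72.7, top z = 85.2 mm), one end hanging out over the vee's back end, the other 10 to 40 mm short of the outlet end.
- hold_down (a joint): Angle in rad of the stiff hold-down arm, hinged on the jig's far side about the jig's y axis: 0 is level across the bar with the rubber pad on its top; it grows as the arm swings up and away from the robot, 1.57 is upright. It stays where left; about 2.5 N at its knob move it. Range -0.12 (only without a bar) to 2.0; it starts leaning back.
- hold_knob (a point): Centre of the 24 mm black ball at the free end of the hold-down arm, 112 mm from the hinge. The arm is an aluminium flat 18 mm wide (along jig y) and 12 mm thick; its pad is 58 mm from the hinge.
- hold_hinge (a point): Centre of the arm's hinge, z = 103 mm, between two dark cheeks up to z = 113 mm; jig x = 58, y = -25 mm.
- hacksaw: Bystander: hacksaw lying flat behind the jig, about 245 x 100 mm.
- caliper: Bystander: vernier caliper lying flat, 50 x 180 mm.
- screw_jar: Bystander: glass screw jar with a lid, 53 mm in diameter, 70 mm high.
- flux_bottle: Bystander: small bottle with a needle cap, 32 mm in diameter, 90 mm high.

How it is judged:
By the outcome, as a careful person would: the job done as asked, in the order asked, and still so for the second after the job is handed in, with the robot touching nothing.
It also fails if it takes over 72 s, if anything falls off the work surface, if the arm or the gripper's body presses on something with over 40 N, if the wrist force passes 120 N, or if a joint passes its speed limit or range.

## Working session

There is one attempt and no reset: what is moved stays moved. The work goes in short steps, Python scripts to look and compute and a shell command to move; the robot and the scene stay as the last step left them, time stands still between calls to the robot, and variables do not carry over. Pictures are saved under pics/ and viewed, at most 10 in all, crops included, and the job is handed in when it is done.

```bash
mkdir -p pics; ls; python3 - <<'E'
from workcell import telemetry,camera,camera_params,spot_point,boxes_of,bot
import cv2,numpy as np
o=telemetry.get_obs();print({k:np.round(v,3).tolist() for k,v in o.items()},bot.tcp_to_tips)
for c in ("scene","side"):
    im=camera(c);cv2.imwrite(f"pics/{c}0.png",im[:,:,::-1])
    for t in ["jig","infeed_edge","pin_park","middle_hole","stop_face","rest_hole","index_pin","bar","hold_knob","hold_hinge"]:
        r=spot_point(t,c);print(c,t,[(np.round(d["at"],4).tolist(),round(d["conf"],2)) for d in r[:2]])
E
```

```text
pics
{'clock': 0.0, 'joint_pos': [-1.121, 0.241, 0.004, 1.335, -0.0, 1.571], 'joint_vel': [0.001, 0.001, -0.001, -0.001, 0.0, 0.0], 'tau': [0.0, -37.232, 25.241, 0.017, 0.0, 0.0], 'eef_pos': [0.217, -0.45, 0.252], 'tool_rot': [0.975, 0.223, -0.0, -0.001], 'ft_force': [-0.127, -0.202, -0.172], 'ft_torque': [0.026, 0.008, -0.01], 'grasp_force': 0.0, 'grip_width': 0.085} 0.022
scene jig [([0.525, -0.0984, -0.0018], 0.95)]
scene infeed_edge [([0.5272, -0.096, 0.0709], 0.84)]
scene pin_park [([0.4597, -0.197, 0.0363], 0.76), ([0.6332, 0.2311, -0.0021], 0.62)]
scene middle_hole [([0.4814, -0.0115, 0.0229], 0.92)]
scene stop_face [([0.5374, 0.0344, 0.073], 0.74)]
scene rest_hole [([0.4796, 0.0172, 0.0433], 0.7)]
scene index_pin [([0.4642, -0.1914, 0.0408], 0.47)]
scene bar [([0.5095, -0.2135, 0.0764], 0.82)]
scene hold_knob [([0.6024, -0.129, 0.21], 0.6)]
scene hold_hinge [([0.5764, -0.1294, 0.1025], 0.8)]
side jig [([0.523, -0.0949, -0.0023], 0.63)]
side infeed_edge [([0.5298, -0.0966, 0.0735], 0.82), ([0.524, -0.0956, -0.0027], 0.17)]
side pin_park [([0.4613, -0.197, 0.0369], 0.68)]
side middle_hole [([0.481, -0.0108, 0.0199], 0.87)]
side stop_face [([0.5414, 0.0298, 0.0716], 0.72)]
side rest_hole [([0.4862, 0.019, 0.0363], 0.61)]
side index_pin [([0.4617, -0.1954, 0.0371], 0.82)]
side bar [([0.5098, -0.2163, 0.0794], 0.6), ([0.543, 0.0321, 0.0716], 0.47)]
side hold_knob [([0.6029, -0.129, 0.2119], 0.94), ([0.5432, 0.0314, 0.0714], 0.7)]
side hold_hinge [([0.5782, -0.124, 0.1004], 0.69)]
```

```bash
cat > h.py <<'E'
import numpy as np
from workcell import telemetry,camera,camera_params,spot_point
from scipy.spatial.transform import Rotation as R
# jig frame (x0,y0,yaw), written by fit
try: J=np.load("jig.npy")
except Exception: J=None
def j2w(p):
    c,s=np.cos(J[2]),np.sin(J[2]);p=np.asarray(p,float)
    return np.array([J[0]+c*p[0]-s*p[1],J[1]+s*p[0]+c*p[1],p[2]])
def w2j(p):
    c,s=np.cos(J[2]),np.sin(J[2]);d=np.asarray(p,float)-[J[0],J[1],0]
    return np.array([c*d[0]+s*d[1],-s*d[0]+c*d[1],d[2]])
def go(pj,yaw=None,pw=None):
    """rows units to bring TCP to jig point pj; yaw = jig direction angle(deg) of the finger closing line"""
    o=telemetry.get_obs();r=R.from_quat(o["tool_rot"]);p=o["eef_pos"]
    t=j2w(pj) if pw is None else np.array(pw)
    d=r.inv().apply(t-p)/0.15
    y=r.apply([0,1,0]);a=np.degrees(np.arctan2(y[1],y[0])-J[2])
    tw=None
    if yaw is not None:
        tw=(yaw-a+90)%180-90; tw=-tw/180   # tool z down
    print("shift",np.round(d,3),"turn",None if tw is None else round(tw,4),"| closing line now",round(a,1),"tcp jig",np.round(w2j(p)*1e3,1),"tilt",np.round(r.apply([0,0,1]),3))
def proj(pw,c):
    P=camera_params(c);a=np.array(P["attitude"]);Rm=a if a.shape==(3,3) else R.from_quat(a).as_matrix()
    v=Rm.T@(np.asarray(pw)-P["eye"]);s=v[:2]/v[2];s=s*(1+P["k1"]*(s@s))
    K=np.array(P["camera_matrix"]);return (K@[s[0],s[1],1])[:2]
def ray(px,c):
    import cv2
    P=camera_params(c);a=np.array(P["attitude"]);Rm=a if a.shape==(3,3) else R.from_quat(a).as_matrix()
    s=cv2.undistortPoints(np.array([[px]],float),np.array(P["camera_matrix"]),np.array([P["k1"],0,0,0.]))[0,0]
    return np.array(P["eye"]),Rm@[s[0],s[1],1]
def hit(px,c,z):
    e,d=ray(px,c);return e+d*(z-e[2])/d[2]
E
python3 - <<'E'
import numpy as np
from scipy.optimize import least_squares
pts=[((0,0),(.525,-.0984)),((0,0),(.523,-.0949)),((0,0),(.5272,-.096)),((0,0),(.5298,-.0966)),((-.055,-.105),(.4597,-.197)),((-.055,-.105),(.4613,-.197)),((-.055,-.105),(.4642,-.1914)),((-.055,-.105),(.4617,-.1954)),((-.055,.08),(.4814,-.0115)),((-.055,.08),(.481,-.0108)),((.058,-.025),(.5764,-.1294)),((.058,-.025),(.5782,-.124))]
a=np.array([p[0] for p in pts]);b=np.array([p[1] for p in pts])
def f(v):
    c,s=np.cos(v[2]),np.sin(v[2]);return (np.c_[v[0]+c*a[:,0]-s*a[:,1],v[1]+s*a[:,0]+c*a[:,1]]-b).ravel()
r=least_squares(f,[.525,-.096,0]);np.save("jig.npy",r.x);print(r.x,np.degrees(r.x[2]));print(np.round(f(r.x).reshape(-1,2)*1e3,1).tolist())
import h
for n,p in [("stop",(.5374,.0344,.073)),("stop",(.5414,.0298,.0716)),("rh",(.4796,.0172,.0433)),("rh",(.4862,.019,.0363)),("bar",(.5095,-.2135,.0764)),("bar",(.5098,-.2163,.0794)),("knob",(.6027,-.129,.211))]: print(n,np.round(h.w2j(p)*1e3,1))
E
```

```text
[ 0.52613687 -0.09633738 -0.10301066] -5.902076145703494
[[1.1, 2.1], [3.1, -1.4], [-1.1, -0.3], [-3.7, 0.3], [0.9, 1.9], [-0.7, 1.9], [-3.6, -3.7], [-1.1, 0.3], [-1.7, 0.4], [-1.3, -0.3], [4.9, 2.2], [3.1, -3.2]]
stop [ -2.2 131.2  73. ]
stop [  2.2 127.   71.6]
rh [-58.  108.2  43.3]
rh [-51.6 110.6  36.3]
bar [  -4.5 -118.3   76.4]
bar [  -3.9 -121.    79.4]
knob [ 79.5 -24.6 211. ]
```

View pics/scene0.png

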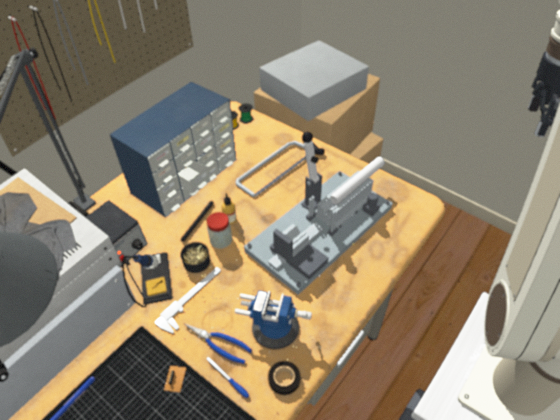

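View pics/side0.png

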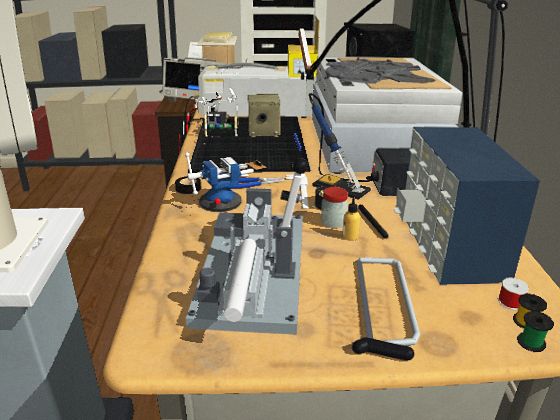

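```bash
python3 - <<'E'
from h import *
go([-.03,.06,.25],90)
P=camera_params("wrist");print(P["eye"],np.round(P["attitude"],3).tolist())
E
```

```text
shift [ 2.919 -1.676  0.022] turn 0.176 | closing line now -58.3 tcp jig [-270.7 -383.8  253.3] tilt [-0. -0. -1.]
[ 0.28353763 -0.41911875  0.3724089 ] [0.838, -0.527, -0.077, 0.122]
```

```bash
python3 -m creep '1 0.33 -0.19 0 0; 1 0.66 -0.38 0 0; 1 0.97 -0.56 0 0'; python3 -m creep '1 0.33 -0.19 0 0; 1 0.66 -0.38 0 0; 1 0.97 -0.56 0 0'; python3 -m creep '1 0.33 -0.19 0 0.05; 1 0.66 -0.38 0 0.1; 1 0.97 -0.56 0 0.15; 1 0.97 -0.56 0 0.176;1 0.97 -0.56 0 0.176;1 0.97 -0.56 0 0.176'
python3 - <<'E'
from h import *
import cv2
go([-.03,.06,.25],90)
im=camera("wrist");cv2.imwrite("pics/w1.png",im[:,:,::-1])
for t in ["infeed_edge","pin_park","middle_hole","stop_face","rest_hole","index_pin","bar","hold_knob","hold_hinge"]:
    r=spot_point(t,"wrist");print(t,[(np.round(w2j(d["at"])*1e3,1).tolist(),round(d["conf"],2)) for d in r[:1]])
E
```

```text
clock: 1.48
eef_pos: [0.3126, -0.31, 0.2534]
tool_rot: [0.975, 0.223, 0.0, 0.0]
ft_force: [0.5, 0.3, -0.7]
grip_width: 0.0858
grasp_force: 0.0
clock: 1.85
eef_pos: [0.4073, -0.1708, 0.2536]
tool_rot: [0.975, 0.223, 0.0, 0.0]
ft_force: [0.2, 0.2, -0.4]
grip_width: 0.0853
grasp_force: 0.0
clock: 2.6
eef_pos: [0.4998, -0.0435, 0.2533]
tool_rot: [0.999, -0.045, 0.0, -0.004]
ft_force: [0.2, 0.1, -0.4]
grip_width: 0.0854
grasp_force: 0.0
shift [ 0.012 -0.068  0.023] turn 0.004 | closing line now -89.3 tcp jig [-31.7  49.8 253.3] tilt [ 0.001  0.008 -1.   ]
infeed_edge [([0.1, 2.5, 72.7], 0.63)]
pin_park [([-59.0, -104.2, 38.9], 0.87)]
middle_hole [([-58.8, 82.5, 20.1], 0.75)]
stop_face [([0.0, 131.4, 70.3], 0.58)]
rest_hole [([-56.6, 110.0, 38.4], 0.65)]
index_pin [([-54.6, -108.2, 38.1], 0.78)]
bar [([-0.6, -123.0, 72.5], 0.77)]
hold_knob [([87.7, -23.4, 210.6], 0.63)]
hold_hinge [([53.2, -28.5, 103.1], 0.81)]
```

View pics/w1.png

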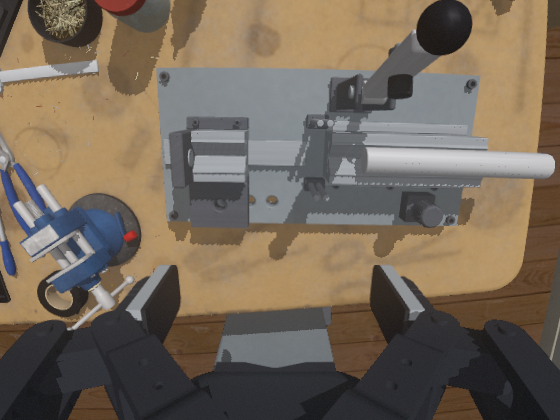

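```bash
python3 - <<'E'
import cv2
im=cv2.imread("pics/w1.png")
a=cv2.resize(im[175:235,155:285],None,fx=6,fy=6,interpolation=cv2.INTER_CUBIC)
b=cv2.resize(im[170:235,360:490],None,fx=6,fy=6,interpolation=cv2.INTER_CUBIC)[:,:]
b=cv2.resize(b,(780,240)) if 0 else b
import numpy as np
c=np.vstack([cv2.resize(a,(600,277)),cv2.resize(b,(600,300))]);cv2.imwrite("pics/w1c.png",c)
E
```

```text
(no output)
```

View pics/w1c.png

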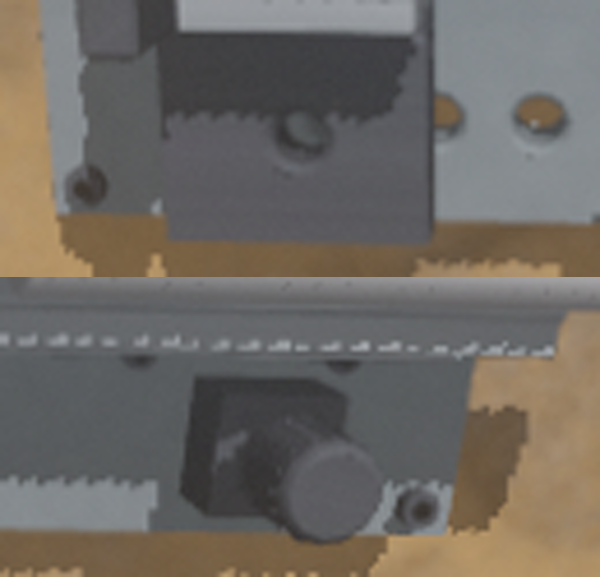

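```bash
python3 - <<'E'
import h,numpy as np
from scipy.optimize import least_squares
pts=[((-.055,.055,.02),(272.2,200.35)),((-.055,-.105,.0685),(432.4,216.4)),((-.085,.175,.02),(168,220.9)),((-.085,-.16,.02),(456.9,225.5))]
A=np.array([h.hit(q,"wrist",p[2]) for p,q in pts])
rh=h.hit((220.4,204.0),"wrist",.0386)
for p,a in zip(pts,A): print(p[0],np.round(h.w2j(a)*1e3,1))
def f(v):
    h.J=v;return np.concatenate([(h.j2w(p)-a)[:2] for (p,q),a in zip(pts,A)])
r=least_squares(f,h.J);print(r.x,np.degrees(r.x[2]));print(np.round(r.fun.reshape(-1,2)*1e3,1).tolist())
h.J=r.x;np.save("jig.npy",r.x);print("rest hole",h.w2j(rh)*1e3)
h.go([0,.135,.25],90)
E
```

```text
(-0.055, 0.055, 0.02) [-51.8  54.5  20. ]
(-0.055, -0.105, 0.0685) [ -52.9 -104.1   68.5]
(-0.085, 0.175, 0.02) [-77.7 173.5  20. ]
(-0.085, -0.16, 0.02) [ -78.7 -159.7   20. ]
[ 0.53080076 -0.09739033 -0.10807491] -6.192236200762833
[[1.9, 0.0], [2.0, -1.4], [-1.5, 1.5], [-2.4, -0.1]]
rest hole [-56.9420322  109.35972808  38.6       ]
shift [ 0.253 -0.559  0.027] turn 0.0058 | closing line now -89.0 tcp jig [-36.4  50.4 253.3] tilt [ 0.001  0.008 -1.   ]
```

```bash
python3 - <<'E'
import h,numpy as np
from scipy.optimize import least_squares
pts=[((-.055,.055,.02),(272.2,200.35)),((-.055,-.105,.0685),(432.4,216.4))]
A=np.array([h.hit(q,"wrist",p[2]) for p,q in pts])
rh=h.hit((220.4,204.0),"wrist",.0386)
def f(v):
    h.J=v;return np.concatenate([(h.j2w(p)-a)[:2] for (p,q),a in zip(pts,A)]+[[h.w2j(rh)[0]+.055]])
r=least_squares(f,h.J);print(r.x,np.degrees(r.x[2]));print(np.round(r.fun*1e3,1).tolist())
h.J=r.x;np.save("jig.npy",r.x);print("rest hole",h.w2j(rh)*1e3)
h.go([0,.136,.11],90)
E
```

```text
[ 0.52886033 -0.09675466 -0.10911405] -6.251774569556098
[0.0, 0.7, -0.1, -0.7, -0.1]
rest hole [-55.05752904 108.87991371  38.6       ]
shift [ 0.241 -0.562  0.96 ] turn 0.0061 | closing line now -88.9 tcp jig [-34.5  49.9 253.3] tilt [ 0.001  0.008 -1.   ]
```

```bash
python3 -m creep '0.6 0.12 -0.28 0 0.006; 0.6 0.24 -0.555 0.1 0.006; 0.6 0.24 -0.555 0.5 0.006; 0.6 0.24 -0.555 0.9 0.006; 0.6 0.24 -0.555 1 0.006;0.6 0.24 -0.555 1 0.006'; python3 - <<'E'
from h import *
go([0,.1349,.096],90)
E
```

```text
clock: 3.85
eef_pos: [0.5391, -0.0086, 0.1011]
tool_rot: [1.0, -0.019, -0.004, -0.022]
ft_force: [-0.5, 0.1, -0.1]
grip_width: 0.0509
grasp_force: 0.0
shift [ 0.018 -0.306  0.047] turn 0.0224 | closing line now -86.0 tcp jig [  0.6  88.7 101.1] tilt [-0.007  0.045 -0.999]
```

```bash
python3 -m creep '0.6 0 0 0 0;0.6 0 0 0 0'; python3 - <<'E'
from h import *
print(np.round(telemetry.get_obs()["joint_pos"],3))
go([0,.1349,.096],90)
E
```

```text
clock: 4.1
eef_pos: [0.5433, -0.0091, 0.1061]
tool_rot: [1.0, -0.019, 0.002, -0.022]
ft_force: [-0.4, -0.2, 1.5]
grip_width: 0.0515
grasp_force: 0.0
[-0.04   0.43  -0.127  1.011  0.044  3.141]
shift [-0.01  -0.306  0.081] turn 0.0225 | closing line now -86.0 tcp jig [  4.8  88.7 106.1] tilt [ 0.004  0.044 -0.999]
```

```bash
python3 -m creep '0.6 0 0 -0.3 -0.05; 0.6 0 0 -0.3 -0.1; 0.6 0 0 -0.3 -0.15; 0.6 0 0 -0.3 -0.2; 0.6 0 0 -0.3 -0.25; 0.6 0 0 -0.3 -0.3; 0.6 0 0 -0.3 -0.35; 0.6 0 0 -0.3 -0.4; 0.6 0 0 -0.3 -0.45; 0.6 0 0 -0.3 -0.5'; python3 -m creep '0.6 0 0 0 -0.05; 0.6 0 0 0 -0.1; 0.6 0 0 0 -0.15; 0.6 0 0 0 -0.2; 0.6 0 0 0 -0.25; 0.6 0 0 0 -0.3; 0.6 0 0 0 -0.35; 0.6 0 0 0 -0.4; 0.6 0 0 0 -0.46; 0.6 0 0 0 -0.46'; python3 - <<'E'
from h import *
print(np.round(telemetry.get_obs()["joint_pos"],3))
go([0,.1349,.096],90)
E
```

```text
clock: 5.35
eef_pos: [0.5426, -0.0111, 0.1509]
tool_rot: [0.719, 0.695, 0.017, -0.015]
ft_force: [0.5, 0.1, -0.6]
grip_width: 0.0511
grasp_force: 0.0
clock: 6.6
eef_pos: [0.5425, -0.0111, 0.1506]
tool_rot: [0.083, 0.996, 0.022, -0.0]
ft_force: [-1.0, -0.3, -0.6]
grip_width: 0.0513
grasp_force: 0.0
[-0.043  0.388 -0.066  1.116  0.044  0.123]
shift [0.045 0.303 0.378] turn -0.0183 | closing line now 86.7 tcp jig [  4.2  86.6 150.6] tilt [ 0.003  0.044 -0.999]
```

```bash
python3 -m creep '0.6 0.045 0.15 0 -0.018; 0.6 0.045 0.303 0 -0.018; 0.6 0.045 0.303 0.2 -0.018; 0.6 0.045 0.303 0.378 -0.018; 0.6 0.045 0.303 0.378 -0.018'; python3 - <<'E'
from h import *
import cv2
print(np.round(telemetry.get_obs()["joint_pos"],3))
go([0,.1349,.096],90)
cv2.imwrite("pics/w2.png",camera("wrist")[:,:,::-1])
E
```

```text
clock: 7.22
eef_pos: [0.5409, 0.0375, 0.0931]
tool_rot: [0.055, 0.998, 0.022, -0.003]
ft_force: [-0.1, -0.4, -0.4]
grip_width: 0.0514
grasp_force: 0.0
[ 0.046  0.445 -0.142  0.985  0.044  0.156]
shift [-0.017  0.002 -0.019] turn -0.0003 | closing line now 89.9 tcp jig [ -2.6 134.8  93.1] tilt [-0.003  0.044 -0.999]
```

View pics/w2.png

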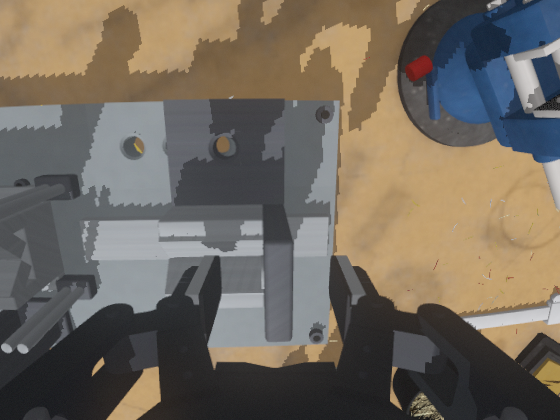

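```bash
python3 -m creep '0 0 0 0 0; 0 0 0 0 0;0 0 0 0 0;0 0 0 0 0;0 0 0 0 0'; python3 -m creep '0 0 -0.06 0 0; 0 0 -0.12 0 0; 0 0 -0.194 0.01 0;0 0 -0.194 0.01 0'; python3 - <<'E'
from h import *
go([0,.106,.093],90)
import cv2
im=camera("wrist");cv2.imwrite("pics/w3.png",cv2.resize(im[110:190,60:310,::-1],None,fx=3.2,fy=3.2,interpolation=cv2.INTER_CUBIC))
E
```

```text
clock: 7.9
eef_pos: [0.5434, 0.0375, 0.0959]
tool_rot: [0.054, 0.998, 0.022, 0.0]
ft_force: [-0.3, 1.5, 5.7]
grip_width: 0.0109
grasp_force: 58.9
clock: 8.4
eef_pos: [0.5403, 0.0079, 0.0958]
tool_rot: [0.054, 0.998, 0.022, 0.001]
ft_force: [-7.9, 0.0, 22.1]
grip_width: 0.0111
grasp_force: 61.0
shift [-0.     0.004  0.019] turn 0.0002 | closing line now 90.0 tcp jig [ -0.  105.3  95.8] tilt [ 0.005  0.043 -0.999]
```

View pics/w3.png

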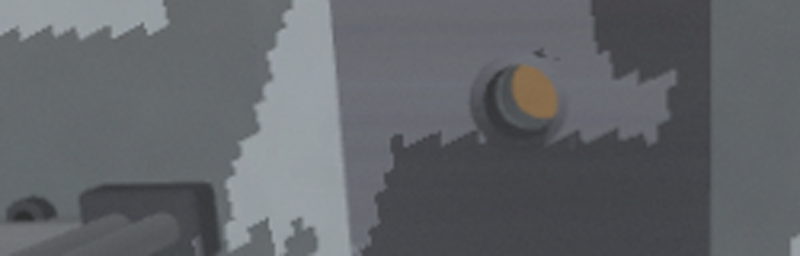

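```bash
python3 - <<'E'
from h import *
import cv2
im=cv2.imread("pics/w3.png").astype(int)
m=(im[:,:,2]-im[:,:,0]>40);m[:, :480]=0;m[:,600:]=0;m[150:]=0
print(m.sum(),[np.round(v.mean()/3.2,2) for v in np.where(m)])
mask=m
def pj(P):
    q=proj(P,"wrist");return ((q+.5-[60,110])*3.2-.5)
rh=hit((221.6,141.25),"wrist",.0386);print("rest hole jig",np.round(w2j(rh)*1e3,1))
t=np.linspace(0,2*np.pi,40,endpoint=False)
def disc(c,z,r=.00625):
    out=np.zeros(m.shape,np.uint8);pts=np.array([pj([c[0]+r*np.cos(a),c[1]+r*np.sin(a),z]) for a in t])
    cv2.fillPoly(out,[np.round(pts).astype(np.int32)],1);return out>0
res=[]
R0=[(a,b) for a in np.arange(-2,2.1,1) for b in np.arange(-2,2.1,1)]
D={}
def dj(cj,z):
    k=(round(cj[0]*1e4),round(cj[1]*1e4),z)
    if k not in D: D[k]=disc(j2w([cj[0],cj[1],0])[:2],z)
    return D[k]
r0=w2j(rh)[:2]
for a,b in R0:
  r=r0+np.array([a,b])*1e-3
  F=dj(r,.0366)&dj(r,.0206)
  for c in np.arange(-5,5.1,1):
    for d in np.arange(-5,5.1,1):
      i=r+np.array([c,d])*1e-3
      G=F&dj(i,.02)&dj(i,0.0)
      res.append(((G&m).sum()/max(1,(G|m).sum()),a,b,c,d))
res.sort(reverse=True)
for x in res[:12]: print(np.round(x,2))
E
```

```text
1604 [np.float64(28.78), np.float64(166.84)]
rest hole jig [-57.3  79.5  38.6]Traceback (most recent call last):
  File "<stdin>", line 28, in <module>
  File "<stdin>", line 19, in dj
  File "<stdin>", line 12, in disc
  File "<stdin>", line 8, in pj
  File "h.py", line 24, in proj
    P=camera_params(c);a=np.array(P["attitude"]);Rm=a if a.shape==(3,3) else R.from_quat(a).as_matrix()
ValueError: time passes only in moves, steps and waits
```

```bash
sed -i 's/^from workcell import.*/import functools\nfrom workcell import telemetry,camera,spot_point\nimport workcell\ncamera_params=functools.lru_cache(workcell.camera_params)/' h.py; python3 - <<'E'
from h import *
import cv2
im=cv2.imread("pics/w3.png").astype(int)
m=(im[:,:,2]-im[:,:,0]>40);m[:, :480]=0;m[:,600:]=0;m[150:]=0
def pj(P):
    q=proj(P,"wrist");return ((q+.5-[60,110])*3.2-.5)
rh=hit((221.6,141.25),"wrist",.0386)
t=np.linspace(0,2*np.pi,30,endpoint=False)
D={}
def dj(cj,z,r=.00625):
    k=(round(cj[0]*1e4),round(cj[1]*1e4),z)
    if k not in D:
        c=j2w([cj[0],cj[1],0]);out=np.zeros(m.shape,np.uint8);pts=np.array([pj([c[0]+r*np.cos(a),c[1]+r*np.sin(a),z]) for a in t])
        cv2.fillPoly(out,[np.round(pts).astype(np.int32)],1);D[k]=out>0
    return D[k]
r0=w2j(rh)[:2];res=[]
for a in range(-2,3):
 for b in range(-2,3):
  r=r0+np.array([a,b])*1e-3
  F=dj(r,.0366)&dj(r,.0206)
  for c in range(-5,6):
   for d in range(-5,6):
    i=r+np.array([c,d])*1e-3
    G=F&dj(i,.02)&dj(i,0.0)
    res.append(((G&m).sum()/max(1,(G|m).sum()),a,b,c,d))
res.sort(reverse=True)
for x in res[:10]: print(np.round(x,2))
E
```

```text
[ 0.91  1.    0.   -1.    1.  ]
[ 0.89  0.   -1.    0.    2.  ]
[0.86 0.   0.   0.   1.  ]
[ 0.82  1.    0.   -1.    0.  ]
[ 0.82  0.   -1.    1.    2.  ]
[ 0.82  1.    1.   -1.    0.  ]
[ 0.82 -1.   -1.    1.    2.  ]
[0.82 1.   0.   0.   1.  ]
[ 0.8  1.  -1.  -1.   2. ]
[ 0.8  1.   0.  -2.   1. ]
```

```bash
python3 -m creep '0 0 0.005 -0.01 0; 0 0 0.005 -0.01 0; 0.6 0 0.005 -0.01 0; 0.6 0 0.005 -0.01 0;0.6 0 0.005 -0.01 0; 0.6 0 0.005 -0.2 0; 0.6 0 0.005 -0.4 0;0.6 0 0.005 -0.4 0'; python3 - <<'E'
from h import *
go([-.056,-.105,.15],90)
im=camera("wrist")
import cv2;cv2.imwrite("pics/w4.png",im[:,:,::-1])
print(np.round(telemetry.get_obs()["joint_pos"],3))
for t in ["rest_hole","middle_hole"]:
    r=spot_point(t,"wrist");print(t,[(np.round(w2j(d["at"])*1e3,1).tolist(),round(d["conf"],2)) for d in r[:1]])
E
```

```text
clock: 9.45
eef_pos: [0.5412, 0.0068, 0.1537]
tool_rot: [0.054, 0.998, 0.022, 0.001]
ft_force: [0.5, -0.4, 0.1]
grip_width: 0.0514
grasp_force: 0.0
shift [ 0.382 -1.394 -0.038] turn 0.0005 | closing line now 90.1 tcp jig [  1.  104.2 153.7] tilt [ 0.005  0.044 -0.999]
[-0.011  0.381 -0.071  1.117  0.045  0.097]
rest_hole [([-60.6, 80.4, 38.8], 0.65)]
middle_hole [([-58.5, 82.6, 20.3], 0.57)]
```

```bash
python3 -m creep '0.6 0.2 -0.25 0 0; 0.6 0.38 -0.6 0 0; 0.6 0.38 -0.9 -0.03 0; 0.6 0.38 -0.9 -0.03 0'; python3 -m creep '0.6 0 -0.25 0 0; 0.6 0 -0.495 0 0; 0.6 0 -0.495 0 0;0.6 0 -0.495 0 0'; python3 - <<'E'
from h import *
go([-.056,-.105,.15],90)
im=camera("wrist")
import cv2;cv2.imwrite("pics/w5.png",im[:,:,::-1])
for t in ["pin_park","index_pin"]:
    r=spot_point(t,"wrist");print(t,[(np.round(w2j(d["at"])*1e3,1).tolist(),round(d["conf"],2)) for d in r[:1]])
E
```

```text
clock: 10.1
eef_pos: [0.4669, -0.1237, 0.1492]
tool_rot: [0.056, 0.998, 0.022, -0.002]
ft_force: [0.2, 0.3, 0.1]
grip_width: 0.0513
grasp_force: 0.0
clock: 10.6
eef_pos: [0.4599, -0.194, 0.1461]
tool_rot: [0.054, 0.998, 0.023, -0.002]
ft_force: [0.2, 0.4, -0.1]
grip_width: 0.0509
grasp_force: 0.0
shift [-0.013 -0.004 -0.026] turn 0.0006 | closing line now 90.1 tcp jig [ -58.  -104.2  146.1] tilt [-0.001  0.046 -0.999]
pin_park [([-3.1, 3.5, -1.6], 0.73)]
index_pin [([-57.8, -105.4, 38.5], 0.61)]
```

View pics/w5.png

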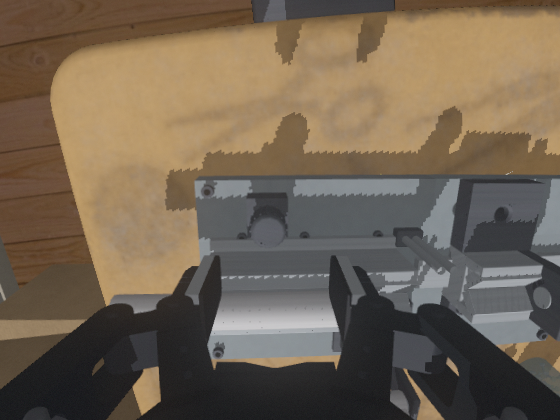

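```bash
python3 - <<'E'
from h import *
import cv2
im=cv2.imread("pics/w5.png");g=cv2.cvtColor(im,cv2.COLOR_BGR2GRAY)
c=cv2.resize(im[185:255,235:305],None,fx=5,fy=5,interpolation=cv2.INTER_CUBIC)
d=cv2.resize(im[185:255,470:540],None,fx=5,fy=5,interpolation=cv2.INTER_CUBIC)
cv2.imwrite("pics/w5c.png",np.hstack([c,d]))
for n,q,z in [("head",(268,227),.0685),("rh",(502,213),.0386)]: print(n,np.round(w2j(hit(q,"wrist",z))*1e3,1))
for p in [(-.055,-.105,.0685),(-.055,-.117,.0685),(-.055,-.093,.0685),(-.067,-.105,.0685),(-.043,-.105,.0685)]: print(np.round(proj(j2w(p),"wrist"),1))
E
```

```text
head [ -59.7 -105.2   68.5]
rh [-57.7  77.8  38.6]
[268.3 233.9]
[249.6 234.2]
[287.  233.6]
[268.3 216. ]
[268.4 251.2]
```

View pics/w5c.png

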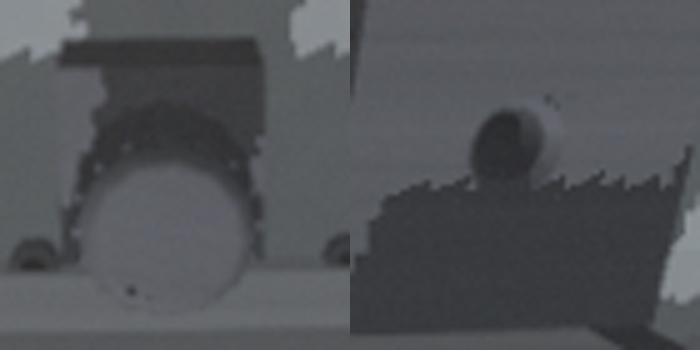

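```bash
python3 -m creep '0.6 -0.013 -0.01 0.2 0; 0.6 -0.013 -0.025 0.4 0; 0.6 -0.013 -0.03 0.5 0; 0.6 -0.013 -0.03 0.533 0; 0.6 -0.013 -0.03 0.533 0'; python3 - <<'E'
from h import *
go([-.056,-.105,.066],90)
E
```

```text
clock: 11.38
eef_pos: [0.462, -0.1962, 0.0673]
tool_rot: [0.054, 0.998, 0.022, -0.001]
ft_force: [0.4, 0.8, -0.0]
grip_width: 0.0512
grasp_force: 0.0
shift [0.003 0.007 0.009] turn 0.0005 | closing line now 90.1 tcp jig [ -55.6 -106.1   67.3] tilt [ 0.001  0.044 -0.999]
```

```bash
python3 -m creep '0.6 0.002 0.007 0.005 0;0 0.002 0.007 0.005 0;0 0.002 0.007 0.005 0;0 0.002 0.007 0.005 0;0 0.002 0.007 0.005 0;0 0.002 0.007 0.005 0'; python3 - <<'E'
from h import *
go([-.056,-.105,.066],90); print(telemetry.get_obs()["ft_force"])
E
```

```text
clock: 12.12
eef_pos: [0.4619, -0.1955, 0.0671]
tool_rot: [0.054, 0.998, 0.022, -0.0]
ft_force: [-1.3, 0.9, 6.1]
grip_width: 0.0219
grasp_force: 58.7
shift [0.001 0.003 0.007] turn 0.0004 | closing line now 90.1 tcp jig [ -55.8 -105.4   67.1] tilt [ 0.002  0.044 -0.999]
[-1.34418408  0.92084239  6.10295263]
```

```bash
python3 -m creep '0 0 0.004 -0.1 0; 0 0 0.008 -0.2 0; 0 0 0.016 -0.367 0; 0 0 0.25 -0.35 0; 0 0 0.6 -0.33 0; 0 0 0.95 -0.32 0;0 0 0.95 -0.32 0'; python3 -m creep '0 0 0.15 0 0; 0 0 0.28 0.01 0; 0 0 0.28 0.01 0;0 0 0.28 0.01 0';  python3 - <<'E'
from h import *
go([-.0558,.0783,.120],90)
im=camera("wrist")
import cv2;cv2.imwrite("pics/w6.png",im[:,:,::-1])
s=camera("side");cv2.imwrite("pics/s6.png",s[:,:,::-1])
for t in ["rest_hole","index_pin"]:
    r=spot_point(t,"wrist");print(t,[(np.round(w2j(d["at"])*1e3,1).tolist(),round(d["conf"],2)) for d in r[:1]])
E
```

```text
clock: 13.0
eef_pos: [0.477, -0.0527, 0.1215]
tool_rot: [0.051, 0.998, 0.023, -0.001]
ft_force: [-0.1, -0.3, -0.7]
grip_width: 0.0222
grasp_force: 59.0
clock: 13.5
eef_pos: [0.4813, -0.0149, 0.1212]
tool_rot: [0.054, 0.998, 0.022, -0.001]
ft_force: [0.1, -0.0, -0.2]
grip_width: 0.0218
grasp_force: 59.0
shift [-0.003  0.014  0.008] turn 0.0002 | closing line now 90.0 tcp jig [-56.2  76.2 121.2] tilt [ 0.001  0.044 -0.999]
rest_hole [([-60.4, 75.5, 40.3], 0.95)]
index_pin [([-59.3, 77.4, 93.6], 0.85)]
```

View pics/w6.png

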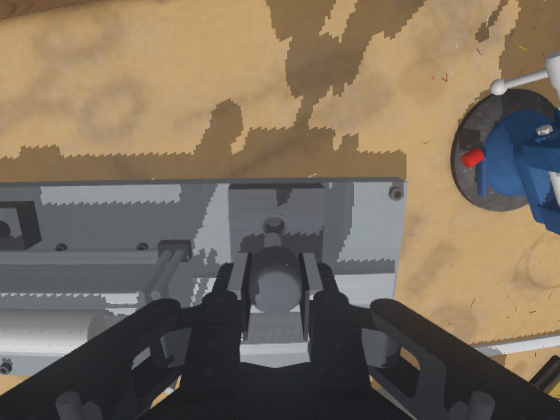

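```bash
python3 - <<'E'
from h import *
import cv2
g=cv2.cvtColor(cv2.imread("pics/w6.png"),cv2.COLOR_BGR2GRAY)
for r in range(212,246,2): print(r,g[r,258:292].tolist())
for n,p in [("hole if rest80",(-.0561,.0793,.0386)),("TCPline tip",(-.0558,.0762+.0027,.058))]: print(n,np.round(proj(j2w(p),"wrist"),1))
E
```

```text
212 [103, 102, 101, 101, 101, 101, 101, 102, 101, 100, 100, 100, 99, 99, 100, 101, 89, 95, 100, 100, 100, 100, 99, 100, 100, 98, 100, 101, 99, 100, 98, 99, 99, 99]
214 [102, 103, 101, 101, 103, 102, 102, 103, 103, 101, 102, 102, 101, 103, 101, 101, 104, 102, 103, 103, 103, 103, 82, 79, 97, 100, 102, 102, 103, 102, 101, 101, 100, 100]
216 [103, 103, 103, 101, 102, 103, 103, 102, 102, 100, 98, 99, 99, 103, 105, 107, 107, 101, 99, 98, 99, 105, 105, 105, 104, 102, 94, 97, 102, 101, 102, 101, 104, 101]
218 [103, 103, 103, 102, 103, 103, 101, 98, 95, 94, 92, 87, 80, 79, 80, 82, 80, 82, 82, 79, 81, 82, 87, 95, 102, 104, 103, 103, 102, 100, 101, 102, 101, 102]
220 [105, 104, 103, 104, 104, 104, 96, 90, 87, 82, 78, 79, 80, 78, 80, 82, 80, 81, 81, 82, 80, 80, 80, 76, 72, 94, 103, 102, 103, 102, 102, 102, 103, 102]
222 [105, 105, 104, 107, 104, 92, 87, 84, 80, 83, 82, 78, 79, 79, 78, 81, 80, 81, 80, 81, 80, 81, 82, 67, 55, 65, 93, 101, 102, 103, 104, 104, 103, 104]
224 [104, 104, 103, 105, 98, 87, 82, 75, 62, 62, 72, 81, 86, 83, 82, 83, 84, 83, 84, 89, 84, 70, 58, 54, 54, 55, 85, 96, 96, 100, 1
[... 815 characters left out ...]
, 90, 90, 91, 89, 89, 88, 87, 80, 69, 69, 67, 66, 63, 64, 65, 64, 67, 66, 66, 66]
238 [66, 64, 65, 66, 70, 68, 77, 87, 89, 90, 91, 90, 90, 91, 90, 90, 89, 89, 89, 88, 88, 87, 79, 67, 65, 64, 63, 64, 63, 64, 66, 65, 64, 63]
240 [67, 65, 66, 67, 66, 66, 85, 91, 91, 91, 91, 93, 91, 90, 90, 89, 90, 88, 88, 88, 89, 87, 81, 70, 65, 65, 64, 65, 65, 63, 66, 66, 67, 64]
242 [67, 67, 68, 67, 66, 70, 87, 91, 89, 90, 92, 93, 92, 91, 92, 90, 91, 88, 89, 88, 88, 89, 89, 73, 66, 68, 65, 66, 66, 67, 66, 66, 65, 64]
244 [67, 65, 66, 66, 65, 72, 86, 91, 90, 89, 90, 92, 92, 89, 90, 90, 90, 89, 89, 90, 89, 90, 86, 76, 68, 64, 64, 65, 65, 65, 63, 66, 64, 64]
hole if rest80 [274.3 228. ]
TCPline tip [275.1 239.3]
```

```bash
python3 -m creep '0 -0.003 0.017 0 0; 0 -0.003 0.017 0 0; 0 -0.003 0.015 0.05 0; 0 -0.003 0.013 0.1 0; 0 -0.003 0.011 0.14 0; 0 -0.003 0.009 0.18 0; 0 -0.003 0.009 0.18 0'; python3 - <<'E'
from h import *
go([-.0558,.0788,.0672],90)
E
```

```text
clock: 14.58
eef_pos: [0.4813, -0.0115, 0.0932]
tool_rot: [0.054, 0.998, 0.022, -0.002]
ft_force: [0.2, -0.1, -0.4]
grip_width: 0.0221
grasp_force: 59.0
shift [-0.006 -0.013  0.173] turn 0.0004 | closing line now 90.1 tcp jig [-56.5  79.6  93.2] tilt [-0.001  0.045 -0.999]
```

```bash
python3 -m creep '0 -0.003 -0.006 0.03 0; 0 -0.003 -0.008 0.06 0; 0 -0.003 -0.009 0.085 0; 0 -0.003 -0.01 0.11 0; 0 -0.003 -0.01 0.11 0'; python3 - <<'E'
from h import *
go([-.0558,.0788,.0672],90)
E
```

```text
clock: 15.2
eef_pos: [0.4819, -0.0123, 0.077]
tool_rot: [0.054, 0.998, 0.022, -0.001]
ft_force: [0.1, -0.0, -0.6]
grip_width: 0.0218
grasp_force: 58.9
shift [-0.001 -0.003  0.065] turn 0.0004 | closing line now 90.1 tcp jig [-55.9  78.9  77. ] tilt [-0.     0.044 -0.999]
```

```bash
python3 -m creep '0 0 -0.001 0.03 0; 0 0 -0.002 0.05 0; 0 0 -0.003 0.066 0; 0 0 -0.003 0.066 0'; python3 - <<'E'
from h import *
go([-.0558,.0788,.0672],90)
E
```

```text
clock: 15.7
eef_pos: [0.4821, -0.0123, 0.0674]
tool_rot: [0.054, 0.998, 0.022, -0.001]
ft_force: [0.3, 0.4, 0.1]
grip_width: 0.0219
grasp_force: 59.0
shift [ 0.001 -0.     0.001] turn 0.0004 | closing line now 90.1 tcp jig [-55.7  78.8  67.4] tilt [ 0.     0.044 -0.999]
```

```bash
python3 -m creep '0.5 0 0 0 0; 0.5 0 0 0 0; 0.5 0 0 0 0; 0.5 0 0.005 -0.1 0; 0.5 0 0.011 -0.24 0; 0 0 0.011 -0.24 0; 0 0 0.011 -0.24 0; 0 0 0.011 -0.24 0; 0 0 0.011 -0.24 0; 0 0 0.01 -0.18 0; 0 0 0.01 -0.165 0; 0 0 0.01 -0.165 0'; python3 - <<'E'
from h import *
go([-.0558,.0788,.0890],90)
for c in ("side","wrist"):
    im=camera(c)
    for t in ["rest_hole","index_pin"]:
        r=spot_point(t,c);print(c,t,[(np.round(w2j(d["at"])*1e3,1).tolist(),round(d["conf"],2)) for d in r[:1]])
E
```

```text
clock: 17.2
eef_pos: [0.4819, -0.0119, 0.0917]
tool_rot: [0.054, 0.998, 0.022, -0.002]
ft_force: [0.5, 0.1, -0.5]
grip_width: 0.0002
grasp_force: 0.0
shift [-0.001 -0.004  0.018] turn 0.0004 | closing line now 90.1 tcp jig [-56.   79.3  91.7] tilt [-0.001  0.045 -0.999]
side rest_hole [([-58.4, 76.5, 38.9], 0.64)]
side index_pin [([-55.9, 79.9, 35.7], 0.56)]
wrist rest_hole []
wrist index_pin [([-57.8, 80.6, 37.4], 0.93)]
```

```bash
python3 -m creep '0 0 0 0.01 0; 0 0 0 0.016 0; 0 0 0 0.016 0';python3 -m creep '0 0 0 0.008 0; 0 0 0 0.012 0; 0 0 0 0.012 0'
```

```text
clock: 17.88
eef_pos: [0.4828, -0.012, 0.0907]
tool_rot: [0.054, 0.998, 0.022, -0.0]
ft_force: [-0.8, -0.1, 6.7]
grip_width: -0.0003
grasp_force: 2.9
clock: 18.25
eef_pos: [0.4834, -0.012, 0.0905]
tool_rot: [0.054, 0.998, 0.022, 0.001]
ft_force: [-4.8, -1.1, 16.1]
grip_width: 0.0002
grasp_force: 7.9
```

```bash
python3 -m creep '0 0 0.005 -0.1 0; 0 0 0.015 -0.33 0; 0 0 -0.3 -0.34 0; 0 0 -0.65 -0.36 0; 0 0 -0.95 -0.37 0'; python3 -m creep '0 0 -0.35 -0.015 0; 0 0 -0.7 -0.03 0; 0 0 -1 -0.044 0'; python3 -m creep '0 0 -0.19 -0.01 0; 0 -0.2 -0.19 -0.01 0; 0 -0.373 -0.19 -0.01 0; 0 -0.373 -0.19 -0.01 0; 0 -0.373 -0.19 -0.01 0'; python3 - <<'E'
from h import *
go([-.0006,-.240,.095],90)
im=camera("wrist")
for t in ["bar"]:
    r=spot_point(t,"wrist");print(t,[(np.round(w2j(d["at"])*1e3,1).tolist(),round(d["conf"],2)) for d in r[:1]])
r=workcell.cut_out("bar","wrist")[0];v,u=np.where(r["pixels"]);print(r["conf"],u.min(),u.max(),v.min(),v.max())
i=u.argmin();k=u.argmax();print(w2j(hit((u[i],v[u==u.min()].mean()),"wrist",.0727)),w2j(hit((u.max(),v[u==u.max()].mean()),"wrist",.0727)))
E
```

```text
clock: 18.88
eef_pos: [0.4668, -0.1572, 0.1374]
tool_rot: [0.054, 0.998, 0.022, -0.001]
ft_force: [0.6, -0.6, 0.2]
grip_width: 0.0002
grasp_force: 0.0
clock: 19.25
eef_pos: [0.4503, -0.3069, 0.137]
tool_rot: [0.054, 0.998, 0.022, -0.001]
ft_force: [0.4, 0.4, 0.7]
grip_width: -0.0
grasp_force: 0.0
clock: 19.88
eef_pos: [0.5025, -0.339, 0.1366]
tool_rot: [0.054, 0.998, 0.023, -0.002]
ft_force: [-0.3, 0.4, 0.4]
grip_width: -0.0002
grasp_force: 0.0
shift [0.004 0.012 0.278] turn 0.0004 | closing line now 90.1 tcp jig [ 2.000e-01 -2.436e+02  1.366e+02] tilt [-0.001  0.045 -0.999]
bar [([1.1, -124.6, 72.0], 0.64)]
0.84 322 559 210 255
[-0.00322871 -0.21294369  0.0727    ] [-0.00173869 -0.05270299  0.0727    ]
```

```bash
python3 -m creep '0 0 0.01 0.1 0; 0 0 0.012 0.2 0; 0 0 0.012 0.278 0; 0 0 0.012 0.278 0; 0 0 0.012 0.278 0; 0 0 0.05 0.28 0; 0 0 0.1 0.282 0; 0 0 0.15 0.284 0; 0 0 0.19 0.286 0; 0 0 0.23 0.288 0;0 0 0.23 0.288 0'; python3 - <<'E'
from h import *
go([-.0006,-.0945,.095],90)
E
```

```text
clock: 21.4
eef_pos: [0.5073, -0.3026, 0.0957]
tool_rot: [0.053, 0.998, 0.022, -0.001]
ft_force: [0.8, -0.1, 0.7]
grip_width: -0.0001
grasp_force: 0.3
shift [0.009 0.749 0.038] turn 0.0006 | closing line now 90.1 tcp jig [   1.  -207.    95.7] tilt [ 0.001  0.045 -0.999]
```

```bash
python3 -m creep '0 0.008 0.06 0.003 0; 0 0.008 0.12 0.006 0; 0 0.008 0.18 0.009 0; 0 0.008 0.24 0.012 0; 0 0.008 0.3 0.015 0; 0 0.008 0.36 0.018 0; 0 0.008 0.42 0.02 0; 0 0.008 0.48 0.022 0; 0 0.008 0.54 0.024 0; 0 0.008 0.59 0.026 0; 0 0.008 0.63 0.028 0; 0 0.008 0.63 0.028 0'; python3 - <<'E'
from h import *
import cv2
go([-.0006,-.0945,.095],90)
im=camera("wrist");cv2.imwrite("pics/w7.png",im[:,:,::-1])
print(np.round([w2j(d["at"])*1e3 for d in spot_point("bar","wrist")[:1]],1))
im=camera("scene");cv2.imwrite("pics/s7.png",im[:,:,::-1]);print(np.round([w2j(d["at"])*1e3 for d in spot_point("bar","scene")[:1]],1))
E
```

```text
clock: 22.9
eef_pos: [0.516, -0.208, 0.0953]
tool_rot: [0.053, 0.998, 0.023, -0.001]
ft_force: [0.6, -2.5, 3.7]
grip_width: -0.0
grasp_force: 1.4
shift [-0.001  0.117  0.008] turn 0.0007 | closing line now 90.1 tcp jig [  -0.7 -112.    95.3] tilt [-0.     0.046 -0.999]
[[ 0.6 -9.2 72.2]]
[[-2.8 -7.  75.2]]
```

```bash
python3 -m creep '0 0 0.03 0.002 0; 0 0 0.06 0.003 0; 0 0 0.09 0.004 0; 0 0 0.1 0.005 0; 0 0 0.1 0.005 0'; python3 -m creep '0 0 0.01 0.001 0;0 0 0.015 0.001 0; 0 0 0.015 0.001 0';python3 -m creep '0 0 0.008 0 0;0 0 0.015 0 0; 0 0 0.015 0 0'
```

```text
clock: 23.72
eef_pos: [0.5175, -0.1936, 0.0953]
tool_rot: [0.054, 0.998, 0.023, -0.001]
ft_force: [-0.2, -0.8, 0.3]
grip_width: 0.0001
grasp_force: 0.5
clock: 24.1
eef_pos: [0.5179, -0.1918, 0.0953]
tool_rot: [0.054, 0.998, 0.022, -0.001]
ft_force: [-1.0, -1.9, 0.6]
grip_width: -0.0002
grasp_force: 0.9
clock: 24.48
eef_pos: [0.5181, -0.1898, 0.0954]
tool_rot: [0.054, 0.998, 0.022, -0.001]
ft_force: [-1.1, -2.8, 0.0]
grip_width: -0.0001
grasp_force: 1.5
```

```bash
python3 - <<'E'
from h import *
go([-.0006,-.0945,.095],90);print(telemetry.get_obs()["ft_force"])
E
```

```text
shift [ 0.    -0.006  0.002] turn 0.0004 | closing line now 90.1 tcp jig [ -0.5 -93.7  95.4] tilt [ 0.     0.044 -0.999]
[-1.14794782 -2.84034512  0.02112352]
```

```bash
python3 -m creep '0 0 0.008 0 0;0 0 0.015 0 0; 0 0 0.015 0 0';python3 -m creep '0 0 0.008 0 0;0 0 0.015 0 0; 0 0 0.015 0 0'
```

```text
clock: 24.85
eef_pos: [0.5184, -0.1873, 0.0955]
tool_rot: [0.054, 0.998, 0.022, -0.001]
ft_force: [-0.2, -2.7, -1.2]
grip_width: -0.0003
grasp_force: 1.5
clock: 25.22
eef_pos: [0.5186, -0.1863, 0.0957]
tool_rot: [0.054, 0.998, 0.021, -0.001]
ft_force: [-0.7, -5.4, -1.5]
grip_width: -0.0001
grasp_force: 3.2
```

```bash
python3 -m creep '0 0 0.007 0 0; 0 0 0.007 0 0';python3 -m creep '0 0 0.007 0 0; 0 0 0.007 0 0'; python3 - <<'E'
from h import *
import cv2
go([-.0006,-.0945,.095],90)
im=camera("wrist");cv2.imwrite("pics/w8.png",im[:,:,::-1])
print(np.round([w2j(d["at"])*1e3 for d in spot_point("bar","wrist")[:1]],1))
print(np.round([w2j(d["at"])*1e3 for d in spot_point("stop_face","wrist")[:1]],1))
E
```

```text
clock: 25.48
eef_pos: [0.5188, -0.186, 0.0959]
tool_rot: [0.054, 0.998, 0.02, -0.001]
ft_force: [-1.2, -7.6, -1.5]
grip_width: 0.0
grasp_force: 4.2
clock: 25.72
eef_pos: [0.519, -0.1857, 0.0961]
tool_rot: [0.055, 0.998, 0.019, -0.001]
ft_force: [-1.8, -10.3, -0.3]
grip_width: -0.0
grasp_force: 5.2
shift [ 0.003 -0.033  0.006] turn -0.0001 | closing line now 90.0 tcp jig [ -0.2 -89.5  96.1] tilt [ 0.001  0.039 -0.999]
[[-0.8 13.7 72.2]]
[]
```

```bash
python3 -m creep '0 0 -0.06 0 0; 0 0 -0.08 0 0; 0 0 -0.06 -0.3 0; 0 0 -0.05 -0.7 0; 0 0 -0.04 -1 0; 0 0 -0.04 -1 0'; python3 -m creep '0 0 0.01 -0.18 0; 0 -0.2 0.1 -0.18 0; 0 -0.5 0.3 -0.17 0; 0 -0.82 0.47 -0.16 0; 0 -0.82 0.47 -0.16 0;0 -0.82 0.47 -0.16 0'; python3 - <<'E'
from h import *
go([.123,-.025,.225],90)
print(np.round(telemetry.get_obs()["joint_pos"],3))
for c in ("wrist","scene","side"):
    im=camera(c)
    for t in ("hold_knob","hold_hinge","bar"): print(c,t,np.round([w2j(d["at"])*1e3 for d in spot_point(t,c)[:1]],1))
E
```

```text
clock: 26.62
eef_pos: [0.5206, -0.1959, 0.25]
tool_rot: [0.053, 0.998, 0.021, 0.003]
ft_force: [0.1, 0.5, 0.3]
grip_width: -0.0004
grasp_force: 0.0
clock: 27.38
eef_pos: [0.6473, -0.1394, 0.2699]
tool_rot: [0.053, 0.998, 0.023, -0.003]
ft_force: [0.6, -0.1, 0.1]
grip_width: -0.0003
grasp_force: 0.0
shift [-0.007  0.016  0.3  ] turn 0.0006 | closing line now 90.1 tcp jig [122.4 -29.5 269.9] tilt [-0.003  0.046 -0.999]
[-0.231  0.593  0.58   1.571  0.044 -0.124]
wrist hold_knob [[ 84. -24. 211.]]
wrist hold_hinge [[ 50.2 -27.  100.8]]
wrist bar [[-3.3 12.1 70.9]]
scene hold_knob [[ 77.7 -26.6 211.9]]
scene hold_hinge [[ 52.7 -26.8 106.6]]
scene bar [[-4.  14.6 76.9]]
side hold_knob [[ 76.2 -22.2 210.3]]
side hold_hinge [[ 54.8 -24.1 102.9]]
side bar [[-5.6 13.2 79.4]]
```

```bash
python3 -m creep '0 0 0.016 0.15 0; 0 0 0.016 0.31 0; 0 0 0.016 0.31 0; 0 0.08 0.016 0.31 0; 0 0.14 0.016 0.31 0; 0 0.2 0.016 0.31 0; 0 0.26 0.016 0.31 0; 0 0.32 0.016 0.31 0; 0 0.38 0.016 0.31 0; 0 0.42 0.016 0.31 0; 0 0.42 0.016 0.31 0'; python3 - <<'E'
from h import *
go([-.002,-.025,.205],90)
im=camera("side")
for t in ("hold_knob",): print(np.round([w2j(d["at"])*1e3 for d in spot_point(t,"side")[:1]],1))
E
```

```text
clock: 29.35
eef_pos: [0.5845, -0.1286, 0.2254]
tool_rot: [0.054, 0.998, 0.022, -0.002]
ft_force: [-0.1, -0.9, -0.2]
grip_width: -0.0003
grasp_force: 0.0
shift [ 0.404 -0.001  0.139] turn 0.0003 | closing line now 90.1 tcp jig [ 58.8 -25.6 225.4] tilt [-0.002  0.045 -0.999]
[[-57.2  79.3  35.6]]
```

```bash
python3 -m creep '0 0.07 0 0.01 0; 0 0.14 0 0.03 0; 0 0.2 0 0.05 0; 0 0.26 0 0.07 0; 0 0.32 0 0.1 0; 0 0.36 -0.002 0.12 0;0 0.4 -0.004 0.14 0'; python3 - <<'E'
from h import *
import cv2
go([-.04,-.025,.205],90)
for c in ("scene","side"):
    im=camera(c);cv2.imwrite(f"pics/{c}9.png",im[:,:,::-1])
    print(c,[(np.round(w2j(d["at"])*1e3,1),d["conf"]) for d in spot_point("hold_knob",c)[:2]])
E
```

```text
clock: 30.32
eef_pos: [0.5257, -0.1217, 0.2048]
tool_rot: [0.054, 0.998, 0.022, -0.001]
ft_force: [3.4, 0.0, -0.5]
grip_width: 0.0001
grasp_force: 1.2
shift [0.264 0.001 0.   ] turn 0.0005 | closing line now 90.1 tcp jig [ -0.4 -25.2 204.8] tilt [ 0.     0.045 -0.999]
scene [(array([-27.1, -24.2, 182. ]), 0.79)]
side [(array([-23.2, -25.8, 181.7]), 0.65)]
```

```bash
python3 -m creep '0 -0.02 0 0 0; 0 0 0.007 -0.155 0; 0 0.2 0.007 -0.155 0; 0 0.2 0.007 -0.155 0; 0 0.21 0.003 -0.075 0; 0 0.264 -0.001 0.03 0; 0 0.304 -0.006 0.13 0; 0 0.337 -0.01 0.23 0; 0 0.357 -0.014 0.32 0; 0 0.37 -0.017 0.38 0; 0 0.37 -0.017 0.38 0'; python3 - <<'E'
from h import *
go([-.057,-.025,.137],90)
for c in ("side",):
    im=camera(c)
    print(c,[(np.round(w2j(d["at"])*1e3,1),d["conf"]) for d in spot_point("hold_knob",c)[:2]])
E
```

```text
clock: 31.9
eef_pos: [0.4703, -0.1159, 0.1473]
tool_rot: [0.054, 0.998, 0.022, -0.002]
ft_force: [-0.2, -0.5, -0.5]
grip_width: 0.0001
grasp_force: 0.0
shift [ 0.005 -0.     0.069] turn 0.0004 | closing line now 90.1 tcp jig [-56.2 -25.4 147.3] tilt [-0.001  0.045 -0.999]
side [(array([-56.6, -24.9, 109.6]), 0.74)]
```

```bash
python3 -m creep '0 0.005 -0.001 0.03 0; 0 0.005 -0.002 0.05 0; 0 0.005 -0.003 0.06 0; 0 0.005 -0.003 0.06 0';  python3 -m creep '0 0 0 0.008 0; 0 0 0 0.012 0; 0 0 0 0.012 0'
```

```text
clock: 32.5
eef_pos: [0.4697, -0.116, 0.1392]
tool_rot: [0.054, 0.998, 0.022, -0.001]
ft_force: [-0.3, 0.3, 0.3]
grip_width: -0.0
grasp_force: 0.1
clock: 32.88
eef_pos: [0.4695, -0.1159, 0.1373]
tool_rot: [0.054, 0.998, 0.022, -0.001]
ft_force: [0.6, 0.0, 0.4]
grip_width: -0.0002
grasp_force: 0.2
```

```bash
python3 -m creep '0 0 0 0.008 0; 0 0 0 0.012 0; 0 0 0 0.012 0';  python3 -m creep '0 0 0 0.008 0; 0 0 0 0.012 0; 0 0 0 0.012 0'
```

```text
clock: 33.25
eef_pos: [0.4696, -0.1159, 0.1363]
tool_rot: [0.054, 0.998, 0.022, -0.001]
ft_force: [-2.9, -0.5, 5.5]
grip_width: 0.0
grasp_force: 2.9
clock: 33.62
eef_pos: [0.4696, -0.1159, 0.1357]
tool_rot: [0.054, 0.998, 0.022, -0.001]
ft_force: [-4.9, 0.6, 14.2]
grip_width: 0.0002
grasp_force: 7.0
```

```bash
python3 -m creep '0 0 0 0.008 0; 0 0 0 0.008 0';  python3 -m creep '0 0 0.002 -0.03 0; 0 0 0.004 -0.1 0; 0 0.1 0.02 -0.5 0; 0 0.3 0.03 -0.8 0; 0 0.6 0.03 -0.8 0;0 0.6 0.03 -0.8 0;0 0.6 0.03 -0.8 0'; python3 - <<'E'
from h import *
import cv2
o=[]
for c in ("side","scene","wrist"):
    im=camera(c)[:,:,::-1];o.append(im)
    for t in ("hold_knob","bar","index_pin","stop_face"):print(c,t,[(np.round(w2j(d["at"])*1e3,1),round(d["conf"],2)) for d in spot_point(t,c)[:1]])
a=cv2.resize(o[0][170:340,170:320],(400,453));b=cv2.resize(o[1][120:300,230:400],(400,424))
w=cv2.resize(o[2],(400,300))
cv=np.zeros((600,800,3),np.uint8);cv[:300,:400]=cv2.resize(a,(400,453))[60:360];cv[:300,400:]=b[60:360];cv[300:,:400]=w
cv[300:,400:]=cv2.resize(o[2][150:330,200:440],(400,300))
cv2.imwrite("pics/f.png",cv)
E
```

```text
clock: 33.88
eef_pos: [0.4696, -0.1159, 0.1354]
tool_rot: [0.054, 0.998, 0.022, -0.0]
ft_force: [-7.3, 0.4, 19.3]
grip_width: 0.0
grasp_force: 9.8
clock: 34.75
eef_pos: [0.3812, -0.107, 0.2534]
tool_rot: [0.054, 0.998, 0.022, -0.0]
ft_force: [-0.2, 0.3, -0.6]
grip_width: 0.0
grasp_force: 0.0
side hold_knob [(array([-57.7, -26.2,  99.1]), 0.55)]
side bar [(array([-4.6, 14. , 76.6]), 0.95)]
side index_pin [(array([-56.2,  84.5,  36.8]), 0.5)]
side stop_face [(array([ -1.3, 102.7,  71.4]), 0.84)]
scene hold_knob [(array([-55.6, -23.1, 101.8]), 0.63)]
scene bar [(array([-5. , 15.2, 75.9]), 0.66)]
scene index_pin [(array([-55. ,  86. ,  37.8]), 0.52)]
scene stop_face [(array([ -4.4, 102.7,  70.3]), 0.7)]
wrist hold_knob []
wrist bar []
wrist index_pin [(array([-54.3,  80.6,  37. ]), 0.78)]
wrist stop_face [(array([ -4.1, 102.3,  70.7]), 0.82)]
```

View pics/f.png

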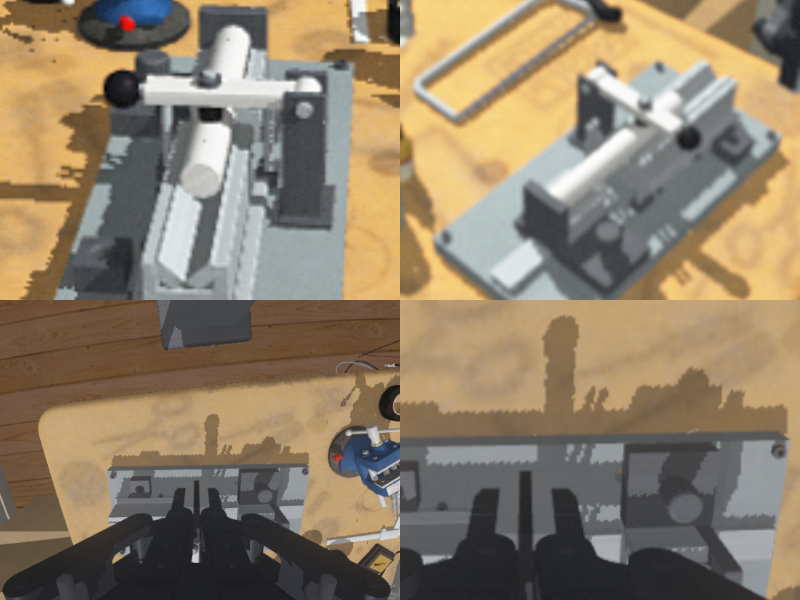

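The last picture shows the arm level with its pad on the bar (210,105), the bar's end at the stop plate, and the pin seated in the rest flange (685,500). The bystanders have not moved.

```bash
python3 -c "
from workcell import ticket
print(ticket.job_done())"
```

```text
the job is handed in; nothing more can be done
None
```

I've handed the job in at about 35 s: the rest is locked at the middle hole with the pin fully home, the bar is against the end stop, and the hold-down pad was pressed onto the bar with about 19 N at its knob; no verdict came back.

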